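Seat a marble strip against the fence of a marking tray and hold it

ROBOT

A 6-joint arm with a two-finger parallel gripper is mounted at the origin on the work surface. World frame = base frame: x ahead of the robot, y to its left, z up, the work surface at z = 0. Lengths are in m, angles in rad, forces in N, time in s.
With the tool pointing down it reaches from about 0.325 to 0.9 m from the base axis. Payload 6.1 kg.
Tool frame: the origin (TCP) lies at the very end of the fingers, on their centre line; the grasp point (between the pads) lies 19 mm behind it; y points along the fingers, z is the direction in which the jaws open and shut, and the axes are right-handed (so a half turn about y gives the same grasp; the last joint's range is limited). The gripper opens to 85 mm and grips with 20 to 120 N. Pads are 22 mm wide; open, the fingers measure 114 mm over their backs; the gripper's body (76 mm by 85 mm) begins 54 mm behind the grasp point. The pads swing forward as they close: fully open they stand 13 mm farther back than shut.
Start: joints at [1.222, 0.22, 1.526, -0, 1.395, -0.126], TCP at [0.138, 0.61, 0.231] pointing down, gripper open.
Joint ranges: [-2.98, 2.98], [-0.91, 2.08], [0.09, 2.57], [-1.24, 4.39], [0.2, 2.65], [-2.68, 2.68]. Speed limits (rad/s): [2.57, 2.57, 3.01, 3.14, 3.14, 3.14].

INTERFACE

Orientations are given as [roll, pitch, yaw] about the fixed x, y, z axes, in that order (R = Rz(yaw) Ry(pitch) Rx(roll)).
In Python, from workcell import manip, read_camera gives the robot as it stands. The module is installed in compiled form; this text tells all that it offers.
- The arm moves only by the tool send_rows, never from a script. Its argument "series" is a list of rows, each an object of numbers: "tx", "ty", "tz": the shift along the world's x, y, z in cm; "wx", "wy", "wz": the turn, a rotation vector about the world's x, y, z in degrees; "hand": the opening in per cent of the stroke, from 0 (shut) to 100 (fully open). In form: [{"tx": .., "ty": .., "tz": .., "wx": .., "wy": .., "wz": .., "hand": ..}, ...]. A call has 1 to 10 rows; each row is the pose to reach, as a shift and turn from the pose commanded when the call began; what a row does not reach only later rows make up. A row lasts 1/12 s, in which the tool goes at most 41.7 mm and 7.16 degrees, less where a joint would pass 70% of its speed; a pose out of reach is approached as far as the arm can. A call with a gripper value outside its range is refused whole. The fingers move at their own pace and stop on an object; the grip force is fixed at half the most. Time passes only in rows, so rows that repeat a pose let the fingers close. It gives the time, the measured TCP pose, the force and the opening at its end, in the units of the state.
- manip.read_state(): the state, without advancing time (a new reading comes with each control period).
- read_camera(name): name is "side" or "top" or "wrist"; returns a dict with "image" (384x512x3 uint8, blue, green, red), "range_z" (384x512 float32, m along the optical axis (not along the pixel's ray), 0 where there is no reading), "intrinsics" (3x3 intrinsics, pixels), "cam_to_world" (4x4, takes a point from camera to world coordinates). Camera axes: x right, y up, looking along -z (the intrinsics and any distortion apply to the point x, -y, -z); pixel columns grow to the right and rows downward; lengths in m; the calibration is good to about 2 mm. A picture is of the moment at which its call begins.
- manip.finish_job(): hands the job in, once; it reports no verdict.
The state is a dict: "t": time; "joint_pos": joint angles; "joint_velocities": joint speeds; "tau": joint torques, N m; "tool_pos": TCP position; "eef_rot": TCP orientation; "force": force on the tool from outside, world axes, zero at the start; "ft_torque": the same for the moment, N m; "finger_gap": finger opening in m.
Only numpy, scipy, OpenCV 4.12 (cv2) and the standard library are available. Lean on these libraries where they do the work, as an engineer would, in place of code of your own. Each camera call takes 0.05 s, during which the arm holds its last target.

TASK

Slide the green tray with the marble strip on it fully home into the slotted holder on the table, then let go of its handle. Then push with the fingers, slantwise into the strip's bevelled edge, so that the strip lies flush along the orange fence and flat on the tray floor, and finish while still holding it firmly pressed against both with that one push, ready for marking. Leave the bowls, bottle, cup and tools around where they are.

Things in the scene. Friction and masses are not known exactly. Their poses are not given: they have to be found in the camera images.
- holder: Fixed holder: two aluminium rails along its y (19 mm high, 175 apart inside, y -105 to +35, each with a lip 10 mm inwards, underside 13 mm up), a blue stop block (30 high) at the -y end, blue flared guides at the open +y end out to y +75. The tray enters only by sliding on the table in the holder's -y direction. Origin, on the table: where the home tray's origin lies, axes parallel.
- tray: Loose tray, 0.65 kg empty; origin: centre of its underside, on the table. Green floor plate 170 (x) by 210 (y) by 10 mm; orange fence along the +x side, dark wooden handle at the +y end. It slides into the holder -y end first, 2.5 mm to spare at each side; that end meets the stop block when home.
- tray_handle (a point): Centre of the tray's upright handle block: 60 mm (tray x) by 18 mm (tray y), from 10 to 60 mm above the table; this point is 94 mm along +y from the tray's origin, 40 mm up. There is at least 40 mm free between it and the strip. Axes as the tray's.
- tray_floor: The tray's floor plate, fixed to the tray; same origin and axes as the tray.
- fence: Orange fence fixed to the tray: 12 mm thick (x), 150 mm long (y), 22 mm high; origin at the centre of its foot, at x = +56, y = -15, z = +10 mm in the tray. Its face towards the strip (-x side) is at x = +50 mm in the tray.
- strip_mid (a point): Centre of the marble strip (half-way up, 12 mm above its underside). Axes: +x faces the fence, y along its length. The middle of its bevel is at x -23, z +5 mm from here. Flush, this point is at x +20 mm in the tray. It starts 6 to 28 mm short of the fence, slightly turned.
- white_bowl: Bystander: white ceramic bowl of orange tesserae, 150 mm across, 55 high; origin under its centre.
- clay_dish: Bystander: terracotta dish of blue tesserae, 170 mm across, 40 high; origin under its centre.
- small_bowl: Bystander: white bowl of pale tesserae, 110 mm across, 45 high; origin under its centre.
- nippers: Bystander: blue-handled tile nippers lying flat, about 150 mm long and 16 high; origin under its centre.
- glue_bottle: Bystander: upright white bottle with a red cap, 56 mm across, 150 high; origin under its centre.
- scraper: Bystander: wood-handled screwdriver lying flat; origin under its centre.
- cup: Bystander: clear plastic cup, 76 mm across, 85 high; origin under its centre.
- strip: The loose marble strip on the tray floor, origin under its centre: 60 (x) by 100 (y) by 24 mm high, 0.3 to 0.46 kg. Its long top edge at -x, away from the fence, has a 45 degree bevel from 10 to 24 mm up. Polished, it slides easily (friction about 0.35). A push of about 20 N into the bevel, more towards the fence than down, seats it on both.
Not all that is in view belongs to the job. Of the things shaped like the strip, the marble one is meant.

How it is judged:
By the outcome, as a careful person would: the job done as asked, in the order asked, and still so for the second after the job is handed in, while the arm keeps its last pose, push and grip.
It also fails if it takes over 54 s, if anything falls off the work surface, if the arm or the gripper's body presses on something with over 40 N, if the wrist force passes 120 N, or if a joint passes its speed limit or range.

## Working session

There is one attempt and no reset: what is moved stays moved. The work goes in short steps, Python scripts to look and compute and a tool call to move; the robot and the scene stay as the last step left them, time stands still between calls to the robot, and variables do not carry over. Pictures are saved under pics/ and viewed, and the job is handed in when it is done.

Besides the shell and the picture viewer there is one more tool, called after ">>>" as a command line: name --argument value ..., lists and objects as JSON in quotes. send_rows: Moves the arm, as the interface text tells. Its arguments: {"type":"object","properties":{"series":{"type":"array"}},"required":["series"]}

```bash
mkdir -p pics; ls
python3 - <<'E'
from workcell import manip, read_camera
import cv2,numpy as np,pickle
d={}
for n in ["side","top","wrist"]:
    c=read_camera(n); d[n]=c; cv2.imwrite(f"pics/a_{n}.png",c["image"]); print(n,c["intrinsics"].round(1).tolist(),c["cam_to_world"].round(3).tolist())
pickle.dump(d,open("a.pkl","wb"))
s=manip.read_state(); print(s)
E
```

```text
pics
side [[445.0, 0.0, 266.6], [0.0, 445.0, 184.7], [0.0, 0.0, 1.0]] [[0.688, 0.557, -0.465, -0.126], [-0.726, 0.535, -0.433, -0.62], [0.007, 0.635, 0.772, 1.169], [0.0, 0.0, 0.0, 1.0]]
top [[429.6, 0.0, 253.2], [0.0, 429.6, 188.9], [0.0, 0.0, 1.0]] [[0.009, 0.994, -0.11, 0.363], [-1.0, 0.009, -0.001, -0.003], [0.0, 0.11, 0.994, 1.389], [0.0, 0.0, 0.0, 1.0]]
wrist [[314.4, 0.0, 260.0], [0.0, 314.4, 192.1], [0.0, 0.0, 1.0]] [[0.221, -0.937, -0.273, 0.069], [0.975, 0.212, 0.062, 0.625], [-0.0, -0.28, 0.96, 0.373], [0.0, 0.0, 0.0, 1.0]]
{'t': 0.15, 'joint_pos': array([ 1.22190971e+00,  2.21038155e-01,  1.52738037e+00,  8.91508426e-06,
        1.39469685e+00, -1.26116643e-01]), 'joint_velocities': array([ 0.00032222, -0.00188055, -0.00211318,  0.00098068, -0.00122847,
        0.00034153]), 'tau': array([ 6.08719129e-04, -4.97481394e+01, -3.89902782e+01, -1.11889049e-04,
        7.17060640e-03, -4.14179488e-05]), 'tool_pos': array([0.13792891, 0.60910083, 0.2304378 ]), 'eef_rot': array([-1.57230585e+00,  2.00236297e-04, -2.22771697e-01]), 'force': array([-0.03065584, -0.50574844, -0.55511655]), 'ft_torque': array([-0.01717212, -0.0170915 , -0.00900479]), 'finger_gap': 0.0854550798559543}
```

View pics/a_side.png

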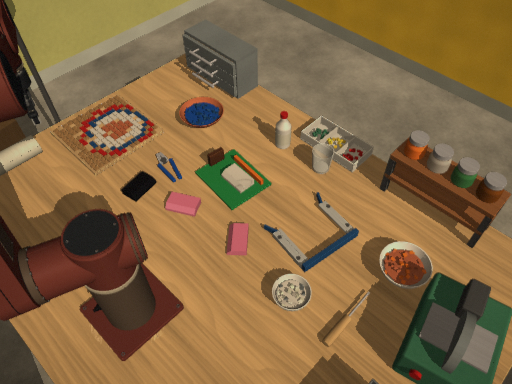

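View pics/a_top.png

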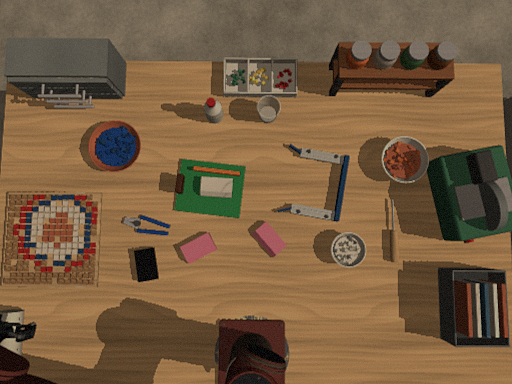

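View pics/a_wrist.png

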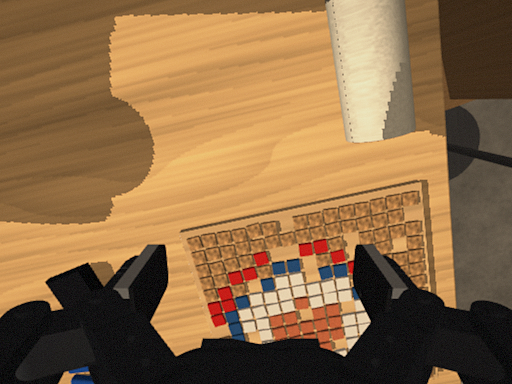

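The tray (top view about (208,188)) has its handle at +y. The holder is at about (320,185), open toward +y, and the robot's own shadow lies to the lower left. The pink bars at (198,247) and (268,238) are decoys; the white strip is on the tray. I'll measure next.

```bash
cat > h.py <<'E'
import numpy as np,cv2
def ray(c,u,v):
    K=c["intrinsics"];T=c["cam_to_world"]
    d=np.array([(u-K[0,2])/K[0,0],-(v-K[1,2])/K[1,1],-1.0])
    return T[:3,3],T[:3,:3]@d
def plane(c,u,v,z):
    o,d=ray(c,u,v); return o+d*((z-o[2])/d[2])
def rect(m):
    cs,_=cv2.findContours(m,cv2.RETR_EXTERNAL,cv2.CHAIN_APPROX_NONE)
    k=max(cs,key=cv2.contourArea); return k
def proj(c,P):
    K=c["intrinsics"];T=c["cam_to_world"]
    q=T[:3,:3].T@(np.asarray(P)-T[:3,3]); return K[0,2]+K[0,0]*q[0]/-q[2], K[1,2]+K[1,1]*-q[1]/-q[2]
E
python3 - <<'E'
import pickle,cv2,numpy as np
from h import *
d=pickle.load(open("a.pkl","rb"))
c=d["top"]; im=c["image"]
cv2.imwrite("pics/top_zoom.png",cv2.resize(im[130:260,150:360],None,fx=3.8,fy=3.8,interpolation=cv2.INTER_CUBIC))
c2=d["side"]; cv2.imwrite("pics/side_zoom.png",cv2.resize(c2["image"][130:280,180:380],None,fx=3.8,fy=3.8,interpolation=cv2.INTER_CUBIC))
def poly(c,m,z,name):
    k=rect(m); P=np.array([plane(c,*p[0],z)[:2] for p in k],np.float32)
    r=cv2.minAreaRect((P*1000).astype(np.float32)); print(name,[np.round(x,1) for x in r], np.round(cv2.boxPoints(r)).tolist())
for n in ["top","side"]:
    c=d[n]; hsv=cv2.cvtColor(c["image"],cv2.COLOR_BGR2HSV)
    roi=np.zeros(hsv.shape[:2],np.uint8)
    if n=="top": roi[140:230,160:360]=255
    else: roi[140:280,180:370]=255
    g=cv2.inRange(hsv,(45,80,30),(80,255,255))&roi
    b=cv2.inRange(hsv,(100,90,50),(125,255,255))&roi
    o=cv2.inRange(hsv,(5,170,120),(15,255,255))&roi
    poly(c,g,0.01,n+" green"); poly(c,b,0.03,n+" blue"); poly(c,o,0.032,n+" orange")
E
```

```text
top green [array([517.5, 138.4]), array([208.2, 167.4]), np.float64(83.6)] [[423.0, 44.0], [589.0, 26.0], [612.0, 233.0], [446.0, 251.0]]
top blue [array([ 519.6, -282.8]), array([ 11.9, 209.4]), np.float64(80.1)] [[415.0, -271.0], [622.0, -307.0], [624.0, -295.0], [417.0, -259.0]]
top orange [array([571.5, 117.3]), array([148.3,  12.2]), np.float64(83.8)] [[557.0, 44.0], [570.0, 43.0], [586.0, 190.0], [573.0, 192.0]]
side green [array([514.4, 136.5]), array([212.9, 170.3]), np.float64(83.7)] [[418.0, 40.0], [587.0, 21.0], [611.0, 233.0], [442.0, 252.0]]
side blue [array([ 514.2, -288.1]), array([ 23.2, 216.3]), np.float64(80.2)] [[406.0, -281.0], [619.0, -318.0], [623.0, -295.0], [410.0, -258.0]]
side orange [array([567.8, 111.3]), array([158.4,  14.3]), np.float64(82.7)] [[551.0, 34.0], [565.0, 32.0], [585.0, 189.0], [571.0, 191.0]]
```

View pics/top_zoom.png

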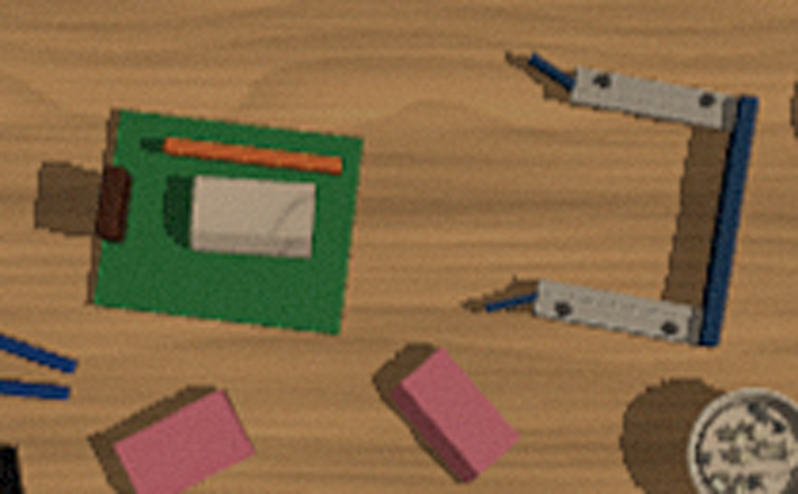

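View pics/side_zoom.png

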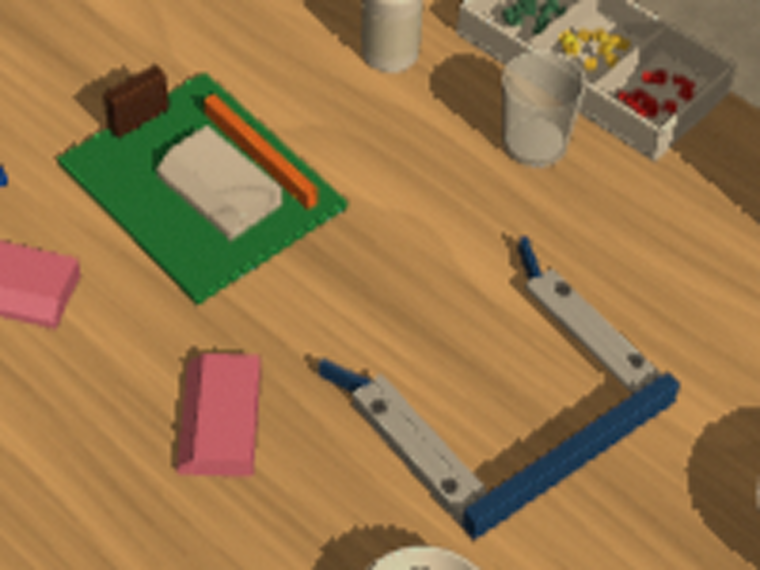

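>>> send_rows --series '[{"tx": 2.4,"ty": -3.05,"tz": 0.65,"hand": 55},{"tx": 4.8,"ty": -6.1,"tz": 1.3,"hand": 55},{"tx": 7.2,"ty": -9.15,"tz": 1.95,"hand": 55},{"tx": 9.6,"ty": -12.2,"tz": 2.6,"hand": 55},{"tx": 12,"ty": -15.25,"tz": 3.25,"hand": 55},{"tx": 14.4,"ty": -18.3,"tz": 3.9,"hand": 55},{"tx": 16.8,"ty": -21.35,"tz": 4.55,"hand": 55},{"tx": 19.2,"ty": -24.4,"tz": 5.2,"hand": 55},{"tx": 21.6,"ty": -27.45,"tz": 5.85,"hand": 55},{"tx": 24,"ty": -30.5,"tz": 6.5,"hand": 55}]'

```text
$.series[0]: bad value
```

>>> send_rows --series '[{"tx": 2.4,"ty": -3.05,"tz": 0.65,"wz": 0.7,"hand": 55},{"tx": 4.8,"ty": -6.1,"tz": 1.3,"wz": 1.4,"hand": 55},{"tx": 7.2,"ty": -9.15,"tz": 1.95,"wz": 2.1,"hand": 55},{"tx": 9.6,"ty": -12.2,"tz": 2.6,"wz": 2.8,"hand": 55},{"tx": 12,"ty": -15.25,"tz": 3.25,"wz": 3.5,"hand": 55},{"tx": 14.4,"ty": -18.3,"tz": 3.9,"wz": 4.2,"hand": 55},{"tx": 16.8,"ty": -21.35,"tz": 4.55,"wz": 4.9,"hand": 55},{"tx": 19.2,"ty": -24.4,"tz": 5.2,"wz": 5.6,"hand": 55},{"tx": 21.6,"ty": -27.45,"tz": 5.85,"wz": 6.4,"hand": 55},{"tx": 24,"ty": -30.5,"tz": 6.5,"wz": 6.4,"hand": 55}]'

```text
$.series[0]: bad value
```

>>> send_rows --series '[{"tx": 0,"hand": 55},{"tx": 0,"hand": 55}]'

```text
$.series[0]: bad value
```

Run:
```python
from workcell import manip, read_camera
import cv2,pickle
c=read_camera("wrist"); cv2.imwrite("pics/b_wrist.png",c["image"]); pickle.dump(c,open("b.pkl","wb"))
print(c["cam_to_world"].round(3).tolist())
s=manip.read_state(); print(s["t"],s["tool_pos"],s["eef_rot"],s["finger_gap"],s["force"],s["joint_pos"])
```

```text
[[0.221, -0.936, -0.273, 0.069], [0.975, 0.212, 0.061, 0.625], [0.0, -0.28, 0.96, 0.373], [0.0, 0.0, 0.0, 1.0]]
0.2 [0.13796889 0.60918773 0.23057751] [-1.57205991e+00  1.79233549e-04 -2.22827169e-01] 0.08530882975727615 [-0.09407919  0.29777991 -0.08453166] [ 1.22189154e+00  2.20973562e-01  1.52719206e+00  1.92204482e-05
  1.39470312e+00 -1.26081106e-01]
```

View pics/b_wrist.png

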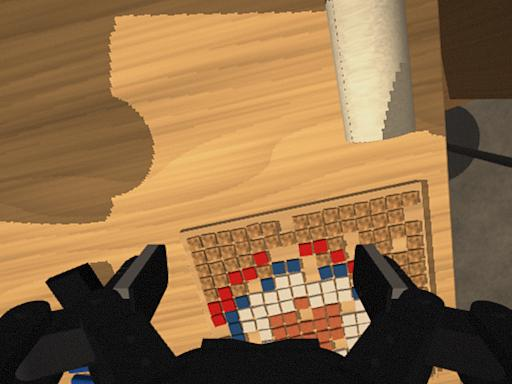

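The rows were refused, so nothing moved. All the keys are probably required.

>>> send_rows --series '[{"tx": 2.4,"ty": -3.05,"tz": 0.65,"wx": 0,"wy": 0,"wz": 0,"hand": 55},{"tx": 4.8,"ty": -6.1,"tz": 1.3,"wx": 0,"wy": 0,"wz": 0,"hand": 55},{"tx": 7.2,"ty": -9.15,"tz": 1.95,"wx": 0,"wy": 0,"wz": 0,"hand": 55},{"tx": 9.6,"ty": -12.2,"tz": 2.6,"wx": 0,"wy": 0,"wz": 0,"hand": 55},{"tx": 12,"ty": -15.25,"tz": 3.25,"wx": 0,"wy": 0,"wz": 0,"hand": 55},{"tx": 14.4,"ty": -18.3,"tz": 3.9,"wx": 0,"wy": 0,"wz": 0,"hand": 55},{"tx": 16.8,"ty": -21.35,"tz": 4.55,"wx": 0,"wy": 0,"wz": 0,"hand": 55},{"tx": 19.2,"ty": -24.4,"tz": 5.2,"wx": 0,"wy": 0,"wz": 0,"hand": 55},{"tx": 21.6,"ty": -27.45,"tz": 5.85,"wx": 0,"wy": 0,"wz": 0,"hand": 55},{"tx": 24,"ty": -30.5,"tz": 6.5,"wx": 0,"wy": 0,"wz": 0,"hand": 55}]'

```text
t: 1.03
tool_pos: [0.3788, 0.3029, 0.2967]
eef_rot: [-1.571, -0.0, -0.223]
force: [0.4, -0.8, -1.1]
finger_gap: 0.0468
```

>>> send_rows --series '[{"tx": 2.4,"ty": -3.05,"tz": 0.65,"wx": 0,"wy": 0,"wz": 0.7,"hand": 55},{"tx": 4.8,"ty": -6.1,"tz": 1.3,"wx": 0,"wy": 0,"wz": 1.4,"hand": 55},{"tx": 7.2,"ty": -9.15,"tz": 1.95,"wx": 0,"wy": 0,"wz": 2.1,"hand": 55},{"tx": 9.6,"ty": -12.2,"tz": 2.6,"wx": 0,"wy": 0,"wz": 2.8,"hand": 55},{"tx": 12,"ty": -15.25,"tz": 3.25,"wx": 0,"wy": 0,"wz": 3.5,"hand": 55},{"tx": 14.4,"ty": -18.3,"tz": 3.9,"wx": 0,"wy": 0,"wz": 4.2,"hand": 55},{"tx": 16.8,"ty": -21.35,"tz": 4.55,"wx": 0,"wy": 0,"wz": 4.9,"hand": 55},{"tx": 19.2,"ty": -24.4,"tz": 5.2,"wx": 0,"wy": 0,"wz": 5.6,"hand": 55},{"tx": 21.6,"ty": -27.45,"tz": 5.85,"wx": 0,"wy": 0,"wz": 6.4,"hand": 55},{"tx": 24,"ty": -30.5,"tz": 6.5,"wx": 0,"wy": 0,"wz": 6.4,"hand": 55}]'

```text
t: 1.87
tool_pos: [0.6189, -0.0022, 0.3614]
eef_rot: [-1.571, 0.0, -0.111]
force: [0.1, 0.3, -0.3]
finger_gap: 0.047
```

Run:
```python
from workcell import manip, read_camera
import cv2,pickle
read_camera("top")
read_camera("top")
c=read_camera("wrist"); cv2.imwrite("pics/b_wrist.png",c["image"]); pickle.dump(c,open("b.pkl","wb"))
print(c["cam_to_world"].round(3).tolist())
s=manip.read_state(); print(s["t"],s["tool_pos"],s["eef_rot"],s["finger_gap"],s["force"],s["joint_pos"])
```

```text
[[0.116, -0.953, -0.278, 0.55], [0.993, 0.111, 0.032, 0.003], [-0.0, -0.28, 0.96, 0.503], [0.0, 0.0, 0.0, 1.0]]
2.0167 [ 0.61904205 -0.00293767  0.36036848] [-1.57094923e+00  1.16086243e-03 -1.14959414e-01] 0.047161787397904616 [-0.24912874  1.16592075 -0.26311342] [-1.31964196e-01  1.57910158e-01  1.35988389e+00 -1.72876738e-04
  1.62495670e+00 -1.58781046e+00]
```

View pics/b_wrist.png

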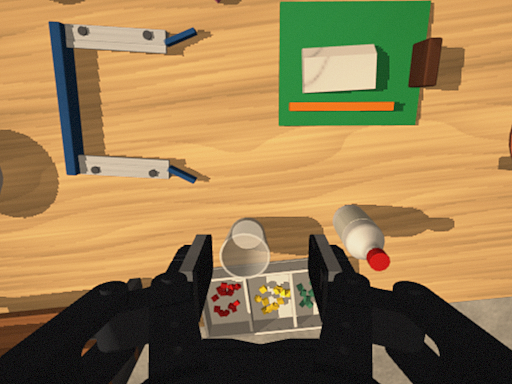

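The wrist view shows the holder at left (block u 55-75, lips at rows 37 and 167) and the tray at right (u 280-430, handle at (425,62)). I'll fit their edges.

```bash
cat > fit.py <<'E'
from h import *
def line(c,pts,z):
    P=np.array([plane(c,u,v,z)[:2]*1000 for u,v in pts],np.float32)
    vx,vy,x,y=cv2.fitLine(P,cv2.DIST_HUBER,0,.01,.01).ravel(); r=(P-[x,y])@np.array([-vy,vx])
    return np.array([x,y]),np.array([vx,vy]),np.abs(r).mean()
E
python3 - <<'E'
import pickle
from fit import *
c=pickle.load(open("b.pkl","rb")); hsv=cv2.cvtColor(c["image"],cv2.COLOR_BGR2HSV)
H,S,V=cv2.split(hsv)
g=cv2.inRange(hsv,(45,80,30),(80,255,255)); b=cv2.inRange(hsv,(100,90,40),(125,255,255)); o=cv2.inRange(hsv,(5,190,120),(15,255,255))
b[:,100:]=0
w=cv2.inRange(hsv,(0,0,100),(180,70,255)) # rails / strip
ang=lambda v:np.degrees(np.arctan2(v[1],v[0]))
# green: bottom edge (x+ side) and left edge (-y end), right edge
pt=[(u,np.where(g[:,u])[0].max()+.5) for u in range(290,410)]
L=line(c,pt,.01); print("tray +x edge",L,ang(L[1]))
pt2=[(np.where(g[v])[0].min()-.5,v) for v in range(8,118)]
M=line(c,pt2,.01); print("tray -y edge",M,ang(M[1]))
pt=[(u,np.where(o[:,u]>0)[0].max()+.5) for u in range(292,390)]; pt=[(u,v) for u,v in pt if 90<v<125]
F=line(c,pt,.032);print("fence +x top",F,ang(F[1]))
pt=[(u,np.where(o[90:125,u]>0)[0].min()+90-.5) for u in range(292,390)]
F=line(c,pt,.032);print("fence -x top",F,ang(F[1]))
# block inner edge
pt=[(np.where(b[v])[0].max()+.5,v) for v in list(range(60,150))]
B=line(c,pt,.03);print("block inner",B,ang(B[1]))
pt=[(np.where(b[v])[0].min()-.5,v) for v in list(range(30,165))]
B=line(c,pt,.03);print("block outer",B,ang(B[1]))
# rails
for lo,hi,n in ((15,65,"near robot -x rail"),(145,190,"+x rail")):
    m=np.zeros_like(w); m[lo:hi,78:172]=w[lo:hi,78:172]
    k=rect(m); mm=np.zeros_like(w); cv2.drawContours(mm,[k],-1,255,-1)
    for f,d,nn in ((np.min,-.5,"top"),(np.max,.5,"bot")):
        pt=[(u,f(np.where(mm[:,u])[0])+d) for u in range(85,158)]
        R=line(c,pt,.019);print(n,nn,R,ang(R[1]))
    print("uext",np.where(mm.any(0))[0][[0,-1]])
cv2.imwrite("pics/b_zoom.png",cv2.resize(c["image"][0:200,30:220],None,fx=3,fy=3,interpolation=cv2.INTER_CUBIC))
E
```

```text
tray +x edge (array([719.88074 , 110.147675], dtype=float32), array([ 0.9423124 , -0.33473468], dtype=float32), np.float32(35.46271)) -19.556404
tray -y edge (array([495.63538,  37.33041], dtype=float32), array([ 0.9935599 , -0.11330803], dtype=float32), np.float32(0.3076318)) -6.5060444
fence +x top (array([576.6443 , 111.11602], dtype=float32), array([0.115761 , 0.9932771], dtype=float32), np.float32(1.684703e-05)) 83.35248
fence -x top (array([565.8644 , 127.02627], dtype=float32), array([0.11576147, 0.993277  ], dtype=float32), np.float32(0.11305867)) 83.35245
block inner (array([ 526.2986, -262.1905], dtype=float32), array([ 0.9874123, -0.1581675], dtype=float32), np.float32(2.4377806)) -9.100548
block outer (array([ 513.2085 , -286.49518], dtype=float32), array([ 0.98510075, -0.17197838], dtype=float32), np.float32(0.3607787)) -9.902866
near robot -x rail top (array([ 431.74365, -169.45773], dtype=float32), array([0.17205983, 0.9850865 ], dtype=float32), np.float32(0.331023)) 80.09239
near robot -x rail bot (array([ 459.50165, -184.74925], dtype=float32), array([0.17255937, 0.9849991 ], dtype=float32), np.float32(0.31561834)) 80.06334
uext [ 78 166]
+x rail top (array([ 608.48096, -221.09027], dtype=float32), array([0.17205524, 0.9850873 ], dtype=float32), np.float32(0.39669225)) 80.09266
+x rail bot (array([ 637.6733 , -228.20828], dtype=float32), array([0.17658064, 0.9842862 ], dtype=float32), np.float32(0.3906153)) 79.82934
uext [ 78 168]
```

View pics/b_zoom.png

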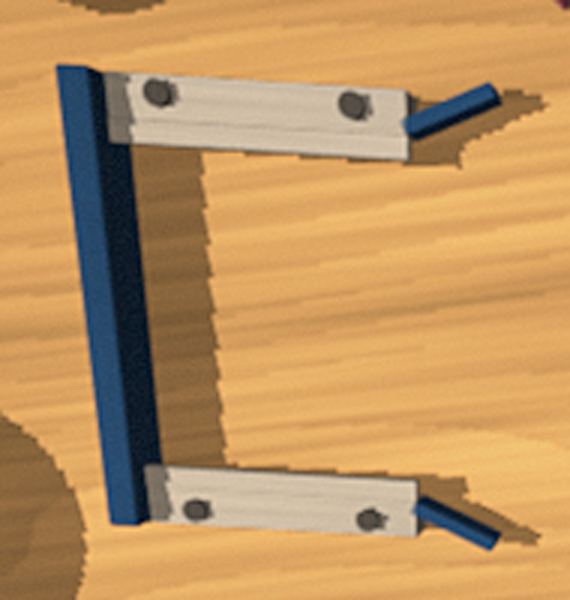

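Run:
```python
import pickle
from fit import *
c=pickle.load(open("b.pkl","rb"))
a=np.radians(-9.91); ex=np.array([np.cos(a),np.sin(a)]); ey=np.array([-np.sin(a),np.cos(a)])
for u,v in ((166.3,35),(166.3,50),(168.7,165),(168.7,175)):
    p=plane(c,u,v,.019)[:2]*1000; print(p,p@ex,p@ey)
# strip top, handle top
hsv=cv2.cvtColor(c["image"],cv2.COLOR_BGR2HSV)
for n,m,z in (("strip",cv2.inRange(hsv,(0,0,110),(180,75,255)),.034),("handle",cv2.inRange(hsv,(0,60,10),(12,255,95)),.06)):
    roi=np.zeros_like(m); 
    if n=="strip": roi[35:100,290:390]=255
    else: roi[30:95,400:450]=255
    k=rect(m&roi); P=np.array([plane(c,*p[0],z)[:2]*1000 for p in k],np.float32); r=cv2.minAreaRect(P); print(n,r)
cv2.imwrite("pics/b_zoom2.png",cv2.resize(c["image"][0:140,270:470],None,fx=4,fy=4,interpolation=cv2.INTER_CUBIC))
print(proj(c,[.5282,.2343,.06]))
```

```text
[ 447.40258825 -117.0497385 ] 460.87141092720873 -38.304827907930566
[ 466.41173016 -120.89009608] 480.25785271250544 -38.81639174512445
[ 629.74011441 -150.0689383 ] 646.170972621761 -39.450881897031856
[ 645.52681067 -153.2233853 ] 662.2650039610186 -39.8413556379817
strip ((520.362548828125, 117.21546936035156), (103.8193359375, 58.94357681274414), 86.64582061767578)
handle ((527.4884643554688, 222.96286010742188), (35.827083587646484, 58.486141204833984), 83.66850280761719)
(np.float64(433.418315003971), np.float64(61.99329111259283))
```

View pics/b_zoom2.png

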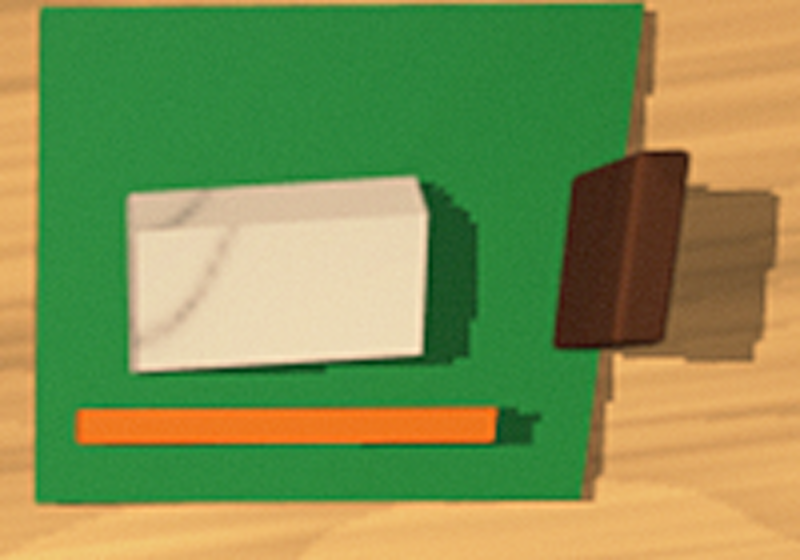

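>>> send_rows --series '[{"tx": -1,"ty": 2.6,"tz": -2.5,"wx": 0,"wy": 0,"wz": 0,"hand": 55},{"tx": -2,"ty": 5.2,"tz": -5,"wx": 0,"wy": 0,"wz": 0,"hand": 55},{"tx": -3,"ty": 7.8,"tz": -7.5,"wx": 0,"wy": 0,"wz": 0,"hand": 55},{"tx": -4,"ty": 10.4,"tz": -10,"wx": 0,"wy": 0,"wz": 0,"hand": 55},{"tx": -5,"ty": 13,"tz": -12.5,"wx": 0,"wy": 0,"wz": 0,"hand": 55},{"tx": -6,"ty": 15.6,"tz": -15,"wx": 0,"wy": 0,"wz": 0,"hand": 55},{"tx": -7,"ty": 18.2,"tz": -17.5,"wx": 0,"wy": 0,"wz": 0,"hand": 55},{"tx": -8,"ty": 20.8,"tz": -20,"wx": 0,"wy": 0,"wz": 0,"hand": 55},{"tx": -9,"ty": 23.5,"tz": -22.5,"wx": 0,"wy": 0,"wz": 0,"hand": 55},{"tx": -9,"ty": 23.5,"tz": -25,"wx": 0,"wy": 0,"wz": 0,"hand": 55}]'

```text
t: 2.85
tool_pos: [0.5246, 0.2397, 0.1103]
eef_rot: [-1.569, 0.001, -0.106]
force: [-0.0, -0.2, -0.4]
finger_gap: 0.0469
```

Run:
```python
from workcell import manip, read_camera
import cv2,pickle
read_camera("top");c=read_camera("wrist"); cv2.imwrite("pics/c_wrist.png",c["image"])
s=manip.read_state(); print(s["t"],s["tool_pos"],s["eef_rot"],s["finger_gap"],s["force"])
```

```text
2.95 [0.52266207 0.23551058 0.10648785] [-1.57423502  0.00884387 -0.10741254] 0.046830382579807456 [-0.36308804  0.0112413   0.02127407]
```

View pics/c_wrist.png

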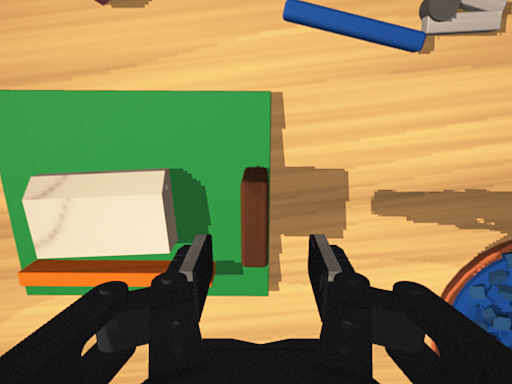

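The handle lies between the fingers at u≈255, and the gap is centred near 260. I'll descend and close.

>>> send_rows --series '[{"tx": 0,"ty": 0,"tz": -2,"wx": 0,"wy": 0,"wz": 0,"hand": 55},{"tx": 0,"ty": 0,"tz": -4,"wx": 0,"wy": 0,"wz": 0,"hand": 55},{"tx": 0,"ty": 0,"tz": -6,"wx": 0,"wy": 0,"wz": 0,"hand": 55},{"tx": 0,"ty": 0,"tz": -8,"wx": 0,"wy": 0,"wz": 0,"hand": 55},{"tx": 0,"ty": 0,"tz": -8.5,"wx": 0,"wy": 0,"wz": 0,"hand": 55},{"tx": 0,"ty": 0,"tz": -8.5,"wx": 0,"wy": 0,"wz": 0,"hand": 55}]'

```text
t: 3.45
tool_pos: [0.5272, 0.2341, 0.026]
eef_rot: [-1.572, 0.002, -0.111]
force: [0.3, -0.8, 0.3]
finger_gap: 0.0472
```

>>> send_rows --series '[{"tx": 0,"ty": 0,"tz": 0,"wx": 0,"wy": 0,"wz": 0,"hand": 10},{"tx": 0,"ty": 0,"tz": 0,"wx": 0,"wy": 0,"wz": 0,"hand": 10},{"tx": 0,"ty": 0,"tz": 0,"wx": 0,"wy": 0,"wz": 0,"hand": 10},{"tx": 0,"ty": 0,"tz": 0,"wx": 0,"wy": 0,"wz": 0,"hand": 10},{"tx": 0,"ty": 0,"tz": 0,"wx": 0,"wy": 0,"wz": 0,"hand": 10},{"tx": 0,"ty": 0,"tz": 0,"wx": 0,"wy": 0,"wz": 0,"hand": 10}]'

```text
t: 3.95
tool_pos: [0.5298, 0.2343, 0.0288]
eef_rot: [-1.571, -0.003, -0.111]
force: [-1.7, -3.5, 6.6]
finger_gap: 0.0176
```

Run:
```python
from workcell import manip, read_camera
import cv2,pickle
c=read_camera("wrist"); cv2.imwrite("pics/d_wrist.png",c["image"]);pickle.dump(c,open("d.pkl","wb"))
s=manip.read_state(); print(s["t"],s["tool_pos"],s["eef_rot"],s["finger_gap"],s["force"])
```

```text
4.0 [0.52976321 0.23429077 0.02876314] [-1.57062936 -0.00321622 -0.11111951] 0.017317070445336816 [-0.03787914 -4.18176187  6.97239258]
```

View pics/d_wrist.png

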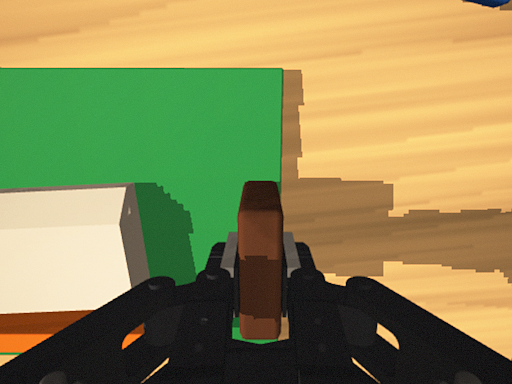

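Gripped, with a gap of 17.3 mm. Next I'll move the tray onto the holder's axis in front of the guides, turning it −3.3°.

>>> send_rows --series '[{"tx": 0.3,"ty": -0.7,"tz": 0.2,"wx": 0,"wy": 0,"wz": -0.2,"hand": 10},{"tx": 1.0,"ty": -2.2,"tz": 0.2,"wx": 0,"wy": 0,"wz": -0.6,"hand": 10},{"tx": 1.9,"ty": -4.2,"tz": 0.2,"wx": 0,"wy": 0,"wz": -1.1,"hand": 10},{"tx": 2.8,"ty": -6.2,"tz": 0.2,"wx": 0,"wy": 0,"wz": -1.6,"hand": 10},{"tx": 3.7,"ty": -8.2,"tz": 0.2,"wx": 0,"wy": 0,"wz": -2.1,"hand": 10},{"tx": 4.6,"ty": -10.2,"tz": 0.2,"wx": 0,"wy": 0,"wz": -2.6,"hand": 10},{"tx": 5.4,"ty": -11.9,"tz": 0.2,"wx": 0,"wy": 0,"wz": -3.1,"hand": 10},{"tx": 5.9,"ty": -13,"tz": 0.2,"wx": 0,"wy": 0,"wz": -3.5,"hand": 10},{"tx": 5.9,"ty": -13,"tz": 0.2,"wx": 0,"wy": 0,"wz": -3.5,"hand": 10},{"tx": 5.9,"ty": -13,"tz": 0.2,"wx": 0,"wy": 0,"wz": -3.5,"hand": 10}]'

```text
t: 4.83
tool_pos: [0.5879, 0.1031, 0.0288]
eef_rot: [-1.572, -0.002, -0.173]
force: [0.6, -4.9, -0.9]
finger_gap: 0.017
```

Run:
```python
from workcell import manip, read_camera
import cv2,pickle
d={n:read_camera(n) for n in ("wrist","top","side")}
for n in d: cv2.imwrite(f"pics/e_{n}.png",d[n]["image"])
pickle.dump(d,open("e.pkl","wb"))
cv2.imwrite("pics/e_topz.png",cv2.resize(d["top"]["image"][130:260,150:360],None,fx=3.8,fy=3.8,interpolation=cv2.INTER_CUBIC))
s=manip.read_state(); print(s["t"],s["tool_pos"],s["eef_rot"],s["finger_gap"],s["force"],s["ft_torque"])
```

```text
4.9833 [0.58742928 0.10450491 0.02878539] [-1.57153857e+00 -1.23739608e-03 -1.71226321e-01] 0.01707248688744011 [ 0.98142305 -5.06789787 -0.69841701] [-0.81043821 -0.29304259  0.148699  ]
```

View pics/e_topz.png

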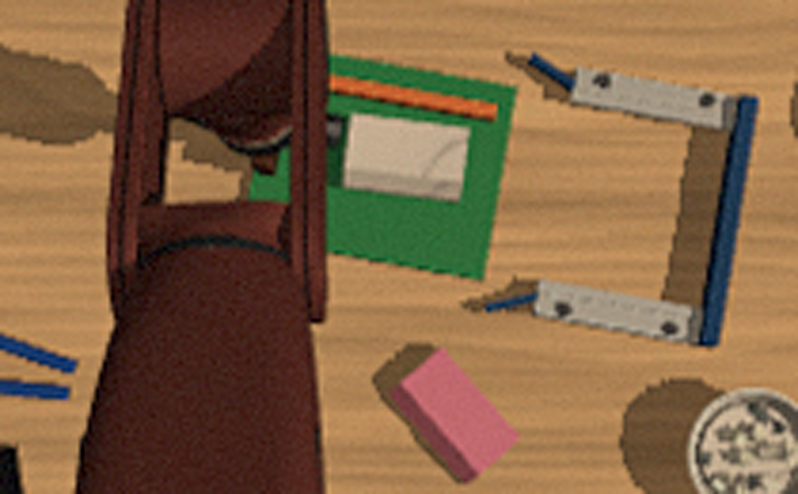

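View pics/e_wrist.png

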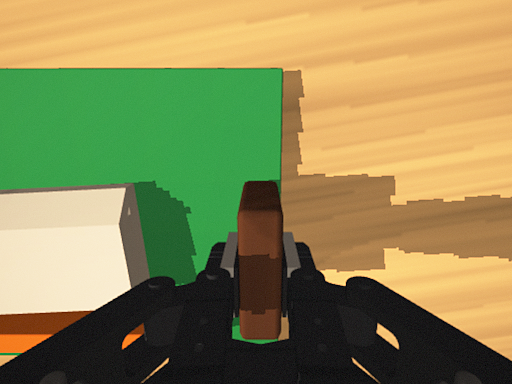

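Run:
```python
import pickle
from fit import *
d=pickle.load(open("e.pkl","rb"))
c=d["wrist"]; hsv=cv2.cvtColor(c["image"],cv2.COLOR_BGR2HSV); g=cv2.inRange(hsv,(45,80,30),(80,255,255))
a=np.radians(-9.91); ex=np.array([np.cos(a),np.sin(a)]); ey=np.array([-np.sin(a),np.cos(a)])
pt=[]
for u in range(5,275):
    w=np.where(g[:130,u])[0]
    if len(w) and w.min()>2: pt.append((u,w.min()-.5))
L=line(c,pt,.01); print("tray -x edge",L,np.degrees(np.arctan2(L[1][1],L[1][0])),"n",L[0]@ex,"m",L[0]@ey)
```

```text
tray -x edge (array([493.65372 ,  61.967236], dtype=float32), array([0.17159702, 0.9851672 ], dtype=float32), np.float32(0.057997137)) 80.11931 n 475.6234347610341 m 146.00095526440464
```

The tray is aligned to within about 0.3 mm and 0.05° of the holder. Inserting now.

>>> send_rows --series '[{"tx": -0.1,"ty": -0.59,"tz": 0,"wx": 0,"wy": 0,"wz": 0,"hand": 10},{"tx": -0.34,"ty": -1.97,"tz": 0,"wx": 0,"wy": 0,"wz": 0,"hand": 10},{"tx": -0.6,"ty": -3.45,"tz": 0,"wx": 0,"wy": 0,"wz": 0,"hand": 10},{"tx": -0.86,"ty": -4.93,"tz": 0,"wx": 0,"wy": 0,"wz": 0,"hand": 10},{"tx": -1.12,"ty": -6.4,"tz": 0,"wx": 0,"wy": 0,"wz": 0,"hand": 10},{"tx": -1.38,"ty": -7.88,"tz": 0,"wx": 0,"wy": 0,"wz": 0,"hand": 10},{"tx": -1.63,"ty": -9.36,"tz": 0,"wx": 0,"wy": 0,"wz": 0,"hand": 10},{"tx": -1.89,"ty": -10.84,"tz": 0,"wx": 0,"wy": 0,"wz": 0,"hand": 10},{"tx": -2.1,"ty": -12.02,"tz": 0,"wx": 0,"wy": 0,"wz": 0,"hand": 10},{"tx": -2.15,"ty": -12.31,"tz": 0,"wx": 0,"wy": 0,"wz": 0,"hand": 10}]'

```text
t: 5.82
tool_pos: [0.5657, -0.0185, 0.0288]
eef_rot: [-1.569, -0.001, -0.173]
force: [1.0, 6.0, 1.8]
finger_gap: 0.0169
```

>>> send_rows --series '[{"tx": -0.1,"ty": -0.59,"tz": 0,"wx": 0,"wy": 0,"wz": 0,"hand": 10},{"tx": -0.26,"ty": -1.48,"tz": 0,"wx": 0,"wy": 0,"wz": 0,"hand": 10},{"tx": -0.43,"ty": -2.46,"tz": 0,"wx": 0,"wy": 0,"wz": 0,"hand": 10},{"tx": -0.6,"ty": -3.45,"tz": 0,"wx": 0,"wy": 0,"wz": 0,"hand": 10},{"tx": -0.77,"ty": -4.43,"tz": 0,"wx": 0,"wy": 0,"wz": 0,"hand": 10},{"tx": -0.9,"ty": -5.12,"tz": 0,"wx": 0,"wy": 0,"wz": 0,"hand": 10},{"tx": -0.96,"ty": -5.52,"tz": 0,"wx": 0,"wy": 0,"wz": 0,"hand": 10},{"tx": -0.98,"ty": -5.62,"tz": 0,"wx": 0,"wy": 0,"wz": 0,"hand": 10},{"tx": -1.0,"ty": -5.71,"tz": 0,"wx": 0,"wy": 0,"wz": 0,"hand": 10},{"tx": -1.02,"ty": -5.81,"tz": 0,"wx": 0,"wy": 0,"wz": 0,"hand": 10}]'

```text
t: 6.65
tool_pos: [0.5559, -0.0751, 0.0288]
eef_rot: [-1.569, -0.001, -0.172]
force: [1.1, 6.8, 3.2]
finger_gap: 0.0172
```

>>> send_rows --series '[{"tx": -0.02,"ty": -0.1,"tz": 0,"wx": 0,"wy": 0,"wz": 0,"hand": 10},{"tx": -0.04,"ty": -0.2,"tz": 0,"wx": 0,"wy": 0,"wz": 0,"hand": 10},{"tx": -0.05,"ty": -0.3,"tz": 0,"wx": 0,"wy": 0,"wz": 0,"hand": 10},{"tx": -0.07,"ty": -0.4,"tz": 0,"wx": 0,"wy": 0,"wz": 0,"hand": 10}]'

```text
t: 6.98
tool_pos: [0.5553, -0.079, 0.0288]
eef_rot: [-1.569, -0.001, -0.172]
force: [1.2, 6.8, 3.7]
finger_gap: 0.0172
```

>>> send_rows --series '[{"tx": -0.02,"ty": -0.1,"tz": 0,"wx": 0,"wy": 0,"wz": 0,"hand": 10},{"tx": -0.04,"ty": -0.2,"tz": 0,"wx": 0,"wy": 0,"wz": 0,"hand": 10},{"tx": -0.05,"ty": -0.3,"tz": 0,"wx": 0,"wy": 0,"wz": 0,"hand": 10}]'

```text
t: 7.23
tool_pos: [0.5556, -0.0794, 0.0289]
eef_rot: [-1.565, -0.002, -0.172]
force: [6.8, 21.7, 4.2]
finger_gap: 0.0175
```

>>> send_rows --series '[{"tx": -0.02,"ty": -0.1,"tz": 0,"wx": 0,"wy": 0,"wz": 0,"hand": 10},{"tx": -0.03,"ty": -0.15,"tz": 0,"wx": 0,"wy": 0,"wz": 0,"hand": 10}]'

```text
t: 7.4
tool_pos: [0.5556, -0.0794, 0.029]
eef_rot: [-1.563, -0.002, -0.172]
force: [6.9, 26.8, 4.7]
finger_gap: 0.0174
```

Run:
```python
from workcell import manip, read_camera
import cv2,pickle
d={n:read_camera(n) for n in ("wrist","top","side")}
pickle.dump(d,open("f.pkl","wb"))
a=cv2.resize(d["top"]["image"][130:260,180:380],None,fx=3,fy=3,interpolation=cv2.INTER_CUBIC)
b=cv2.resize(d["side"]["image"][130:280,230:380],None,fx=3,fy=3,interpolation=cv2.INTER_CUBIC)
cv2.imwrite("pics/f_t.png",a);cv2.imwrite("pics/f_s.png",b)
s=manip.read_state(); print(s["t"],s["tool_pos"],s["eef_rot"],s["finger_gap"],s["force"],s["ft_torque"])
```

```text
7.55 [ 0.55559317 -0.07936961  0.02898847] [-1.56305017 -0.0018848  -0.17176087] 0.01708921960513322 [ 6.94548126 23.36408797  3.85588301] [ 2.91225143 -0.98149473 -0.1432607 ]
```

View pics/f_t.png

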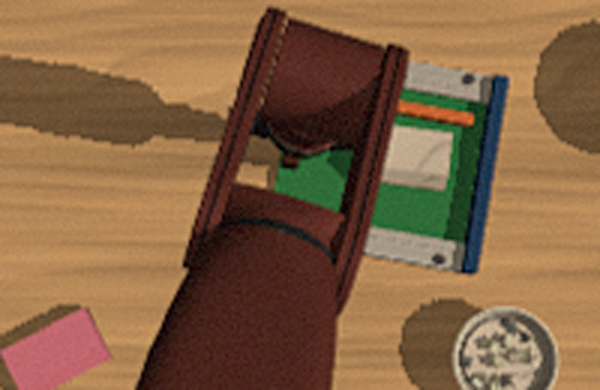

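View pics/f_s.png

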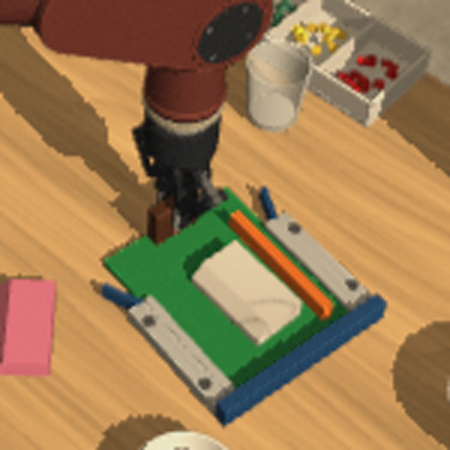

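The tray is under both lips and its end meets the blue block in both views. Releasing and lifting.

>>> send_rows --series '[{"tx": 0,"ty": 0,"tz": 0,"wx": 0,"wy": 0,"wz": 0,"hand": 50},{"tx": 0,"ty": 0,"tz": 0,"wx": 0,"wy": 0,"wz": 0,"hand": 50},{"tx": 0,"ty": 0,"tz": 0,"wx": 0,"wy": 0,"wz": 0,"hand": 50},{"tx": 0,"ty": 0,"tz": 0,"wx": 0,"wy": 0,"wz": 0,"hand": 50},{"tx": 0,"ty": 0.3,"tz": 0,"wx": 0,"wy": 0,"wz": 0,"hand": 50},{"tx": 0,"ty": 0.3,"tz": 1.5,"wx": 0,"wy": 0,"wz": 0,"hand": 50},{"tx": 0,"ty": 0.3,"tz": 4,"wx": 0,"wy": 0,"wz": 0,"hand": 50},{"tx": 0,"ty": 0.3,"tz": 7,"wx": 0,"wy": 0,"wz": 0,"hand": 50},{"tx": 0,"ty": 0.3,"tz": 10,"wx": 0,"wy": 0,"wz": 0,"hand": 50},{"tx": 0,"ty": 0.3,"tz": 13,"wx": 0,"wy": 0,"wz": 0,"hand": 50}]'

```text
t: 8.38
tool_pos: [0.5533, -0.0823, 0.1593]
eef_rot: [-1.571, 0.001, -0.173]
force: [-0.4, 0.3, -0.9]
finger_gap: 0.0427
```

>>> send_rows --series '[{"tx": 1.5,"ty": -2,"tz": 3,"wx": 0,"wy": 0,"wz": 0,"hand": 0},{"tx": 3,"ty": -4,"tz": 6,"wx": 0,"wy": 0,"wz": 0,"hand": 0},{"tx": 4.5,"ty": -6,"tz": 9,"wx": 0,"wy": 0,"wz": 0,"hand": 0},{"tx": 6,"ty": -8,"tz": 12,"wx": 0,"wy": 0,"wz": 0,"hand": 0},{"tx": 7,"ty": -10,"tz": 12,"wx": 0,"wy": 0,"wz": 0,"hand": 0},{"tx": 7,"ty": -10,"tz": 12,"wx": 0,"wy": 0,"wz": 0,"hand": 0},{"tx": 7,"ty": -10,"tz": 12,"wx": 0,"wy": 0,"wz": 0,"hand": 0}]'

```text
t: 8.97
tool_pos: [0.6237, -0.1833, 0.2778]
eef_rot: [-1.571, 0.001, -0.174]
force: [-0.6, 0.3, -0.0]
finger_gap: 0.0003
```

Run:
```python
from workcell import manip, read_camera
import cv2,pickle
read_camera("side")
d={n:read_camera(n) for n in ("wrist","top")}
pickle.dump(d,open("g.pkl","wb"))
cv2.imwrite("pics/g_w.png",d["wrist"]["image"])
s=manip.read_state(); print(s["t"],s["tool_pos"],s["eef_rot"],s["finger_gap"],s["force"],s["joint_pos"])
print(d["wrist"]["cam_to_world"][:3,3])
```

```text
9.1167 [ 0.62292673 -0.18125131  0.27682595] [-1.56992376  0.00273646 -0.17200032] -0.0005012838086178322 [-0.50779218  0.16952838 -0.47087267] [-4.04715009e-01  2.54574395e-01  1.40122288e+00  2.18699632e-04
  1.48865931e+00 -1.80352808e+00]
[ 0.55337635 -0.17006138  0.41971215]
```

View pics/g_w.png

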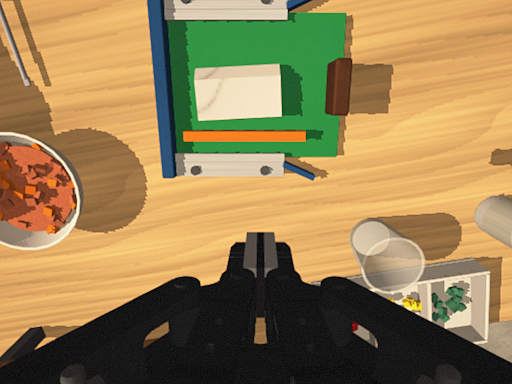

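Run:
```python
import pickle
from fit import *
d=pickle.load(open("g.pkl","rb")); c=d["wrist"]; im=c["image"]
cv2.imwrite("pics/g_z.png",cv2.resize(im[0:190,140:360],None,fx=3.5,fy=3.5,interpolation=cv2.INTER_CUBIC))
hsv=cv2.cvtColor(im,cv2.COLOR_BGR2HSV)
a=np.radians(-9.91); ex=np.array([np.cos(a),np.sin(a)]); ey=np.array([-np.sin(a),np.cos(a)])
loc=lambda p:(p@ex-560.8,p@ey+76.5)
g=cv2.inRange(hsv,(45,80,20),(80,255,255)); o=cv2.inRange(hsv,(5,190,120),(15,255,255)); b=cv2.inRange(hsv,(100,90,40),(125,255,255))
w=cv2.inRange(hsv,(0,0,100),(180,75,255))
m=np.zeros_like(w); m[58:126,188:288]=w[58:126,188:288]
k=rect(m); mm=np.zeros_like(w); cv2.drawContours(mm,[k],-1,255,-1)
def rep(n,pts,z):
    L=line(c,pts,z); print(n,"local",np.round(loc(L[0]),1),"ang",np.round(np.degrees(np.arctan2(L[1][1],L[1][0])),2),"res",L[2])
rep("strip +x top edge",[(u,np.where(mm[:,u])[0].max()+.5) for u in range(202,276)],.034)
rep("strip -x mask edge (z20)",[(u,np.where(mm[:,u])[0].min()-.5) for u in range(202,276)],.020)
rep("strip -y edge",[(np.where(mm[v])[0].min()-.5,v) for v in range(85,115)],.034)
rep("strip +y edge",[(np.where(mm[v])[0].max()+.5,v) for v in range(85,112)],.034)
rep("fence -x",[(u,np.where(o[125:150,u])[0].min()+125-.5) for u in range(190,300)],.032)
rep("fence +x",[(u,np.where(o[125:150,u])[0].max()+125+.5) for u in range(190,300)],.032)
rep("fence ends -y",[(np.where(o[v])[0].min()-.5,v) for v in range(133,140)],.032)
rep("fence ends +y",[(np.where(o[v,:315])[0].max()+.5,v) for v in range(133,140)],.032)
```

```text
strip +x top edge local [ 33.8 -28.6] ang 83.27 res 0.30326957
strip -x mask edge (z20) local [-26.7 -28.7] ang 83.16 res 0.26999915
strip -y edge local [ 11.7 -70.8] ang -7.36 res 0.29200953
strip +y edge local [10.6 30. ] ang -5.79 res 0.25004202
fence -x local [ 47.8 -18.4] ang 80.08 res 1.685861e-05
fence +x local [ 59.8 -16.8] ang 80.08 res 0.2881984
fence ends -y local [ 54.4 -89.4] ang -13.81 res 0.0004960622
fence ends +y local [54.4 60.7] ang -7.59 res 0.0006233517
```

View pics/g_z.png

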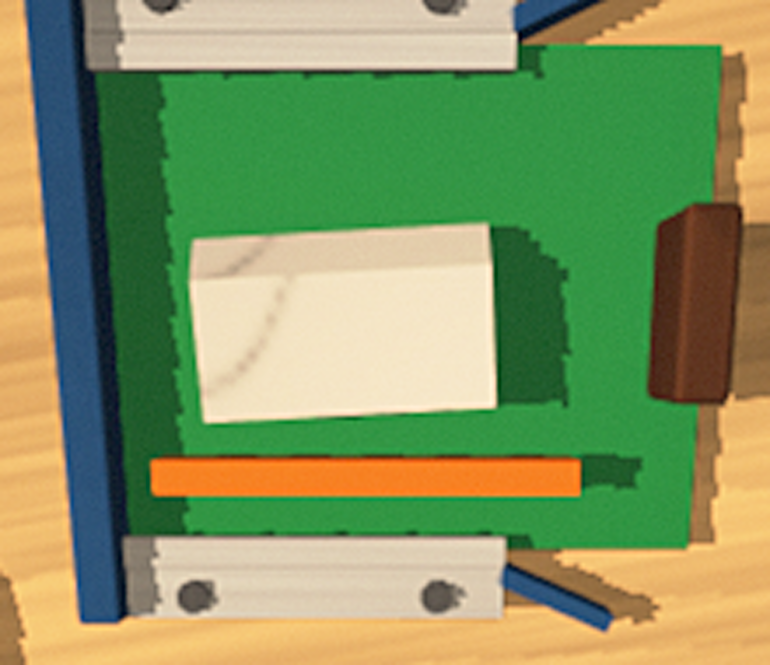

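The strip sits about 14 mm short of the fence and 3° turned, with its centre at local y≈−20. The fence reads x 47.8–59.8, so this view has about a −2 mm bias. I'll flip the tool half a turn so the camera is on top for the tilted push, and retreat to the bevel side.

>>> send_rows --series '[{"tx": -0.7,"ty": 0,"tz": 0,"wx": 0,"wy": 0,"wz": -7,"hand": 0},{"tx": -1.4,"ty": 0,"tz": 0,"wx": 0,"wy": 0,"wz": -14,"hand": 0},{"tx": -2.1,"ty": 0,"tz": 0,"wx": 0,"wy": 0,"wz": -21,"hand": 0},{"tx": -2.8,"ty": 0,"tz": 0,"wx": 0,"wy": 0,"wz": -28,"hand": 0},{"tx": -3.5,"ty": 0,"tz": 0,"wx": 0,"wy": 0,"wz": -35,"hand": 0},{"tx": -4.2,"ty": 0,"tz": 0,"wx": 0,"wy": 0,"wz": -42,"hand": 0},{"tx": -4.9,"ty": 0,"tz": 0,"wx": 0,"wy": 0,"wz": -49,"hand": 0},{"tx": -5.6,"ty": 0,"tz": 0,"wx": 0,"wy": 0,"wz": -56,"hand": 0},{"tx": -6.3,"ty": 0,"tz": 0,"wx": 0,"wy": 0,"wz": -63,"hand": 0},{"tx": -7,"ty": 0,"tz": 0,"wx": 0,"wy": 0,"wz": -70,"hand": 0}]'

```text
t: 9.95
tool_pos: [0.5529, -0.1809, 0.2775]
eef_rot: [-1.572, 0.001, -1.399]
force: [-0.1, -0.3, 0.2]
finger_gap: 0.0004
```

>>> send_rows --series '[{"tx": -0.7,"ty": 0,"tz": -0.5,"wx": 0,"wy": 0,"wz": -7,"hand": 0},{"tx": -1.4,"ty": 0,"tz": -1,"wx": 0,"wy": 0,"wz": -14,"hand": 0},{"tx": -2.1,"ty": 0,"tz": -1.5,"wx": 0,"wy": 0,"wz": -21,"hand": 0},{"tx": -2.8,"ty": 0,"tz": -2,"wx": 0,"wy": 0,"wz": -28,"hand": 0},{"tx": -3.5,"ty": 0,"tz": -2.5,"wx": 0,"wy": 0,"wz": -35,"hand": 0},{"tx": -4.2,"ty": 0,"tz": -3,"wx": 0,"wy": 0,"wz": -42,"hand": 0},{"tx": -4.9,"ty": 0,"tz": -3.5,"wx": 0,"wy": 0,"wz": -49,"hand": 0},{"tx": -5.6,"ty": 0,"tz": -4,"wx": 0,"wy": 0,"wz": -56,"hand": 0},{"tx": -6.3,"ty": 0,"tz": -4.5,"wx": 0,"wy": 0,"wz": -63,"hand": 0},{"tx": -7,"ty": 0,"tz": -5,"wx": 0,"wy": 0,"wz": -70,"hand": 0}]'

```text
t: 10.78
tool_pos: [0.4828, -0.1809, 0.2273]
eef_rot: [-1.572, -0.001, -2.621]
force: [0.7, -0.8, 0.5]
finger_gap: 0.0001
```

>>> send_rows --series '[{"tx": -0.5,"ty": 0.1,"tz": -0.4,"wx": 0,"wy": 0,"wz": -7,"hand": 0},{"tx": -1,"ty": 0.2,"tz": -0.8,"wx": 0,"wy": 0,"wz": -14,"hand": 0},{"tx": -1.4,"ty": 0.3,"tz": -1.2,"wx": 0,"wy": 0,"wz": -21,"hand": 0},{"tx": -1.6,"ty": 0.4,"tz": -1.6,"wx": 0,"wy": 0,"wz": -28,"hand": 0},{"tx": -1.6,"ty": 0.4,"tz": -2,"wx": 0,"wy": 0,"wz": -35,"hand": 0},{"tx": -1.6,"ty": 0.4,"tz": -2,"wx": 0,"wy": 0,"wz": -40,"hand": 0},{"tx": -1.6,"ty": 0.4,"tz": -2,"wx": 0,"wy": 0,"wz": -40,"hand": 0}]'

```text
t: 11.37
tool_pos: [0.467, -0.1769, 0.2073]
eef_rot: [-1.572, -0.002, 2.967]
force: [0.2, 0.8, -0.1]
finger_gap: -0.0002
```

>>> send_rows --series '[{"tx": 0,"ty": 0,"tz": 0,"wx": -1.1,"wy": -6.33,"wz": 0,"hand": 0},{"tx": 0,"ty": 0,"tz": 0,"wx": -2.2,"wy": -12.66,"wz": 0,"hand": 0},{"tx": 0,"ty": 0,"tz": 0,"wx": -3.3,"wy": -19,"wz": 0,"hand": 0},{"tx": 0,"ty": 0,"tz": 0,"wx": -4.4,"wy": -25.3,"wz": 0,"hand": 0},{"tx": 0,"ty": 0,"tz": 0,"wx": -5.5,"wy": -31.6,"wz": 0,"hand": 0},{"tx": 0,"ty": 0,"tz": 0,"wx": -6.6,"wy": -38,"wz": 0,"hand": 0},{"tx": 0,"ty": 0,"tz": 0,"wx": -7.7,"wy": -44.3,"wz": 0,"hand": 0},{"tx": 0,"ty": 0,"tz": 0,"wx": -7.7,"wy": -44.3,"wz": 0,"hand": 0},{"tx": 0,"ty": 0,"tz": 0,"wx": -7.7,"wy": -44.3,"wz": 0,"hand": 0}]'

```text
t: 12.12
tool_pos: [0.4664, -0.1775, 0.2064]
eef_rot: [-1.571, 0.781, 2.968]
force: [-0.3, -0.2, -0.5]
finger_gap: 0.0
```

Run:
```python
from workcell import manip, read_camera
import cv2,pickle
from scipy.spatial.transform import Rotation as R
read_camera("top")
d={n:read_camera(n) for n in ("wrist","side")}
pickle.dump(d,open("i.pkl","wb"))
cv2.imwrite("pics/i_w.png",d["wrist"]["image"])
cv2.imwrite("pics/i_s.png",d["side"]["image"])
s=manip.read_state(); print(s["t"],s["tool_pos"],s["joint_pos"],s["force"])
print(R.from_euler("xyz",s["eef_rot"]).as_matrix().round(3))
```

```text
12.2667 [ 0.46916154 -0.17914775  0.21100015] [-0.81978214 -0.6673769   2.4900524   0.66369612  0.76270197  0.56251557] [-0.07911731 -0.42047505 -0.31989872]
[[-0.697  0.696 -0.17 ]
 [ 0.118 -0.122 -0.985]
 [-0.707 -0.707  0.003]]
```

View pics/i_w.png

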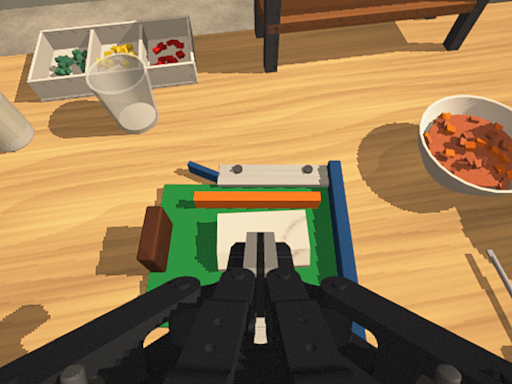

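View pics/i_s.png

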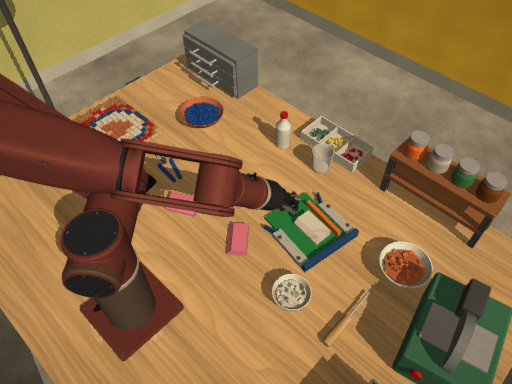

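Tilt reached, but j3 is 2.49, near its limit of 2.57. I'll come down and forward and check the joints.

>>> send_rows --series '[{"tx": 0.6,"ty": -0.1,"tz": -1.5,"wx": 0,"wy": 0,"wz": 0,"hand": 0},{"tx": 1.2,"ty": -0.2,"tz": -3,"wx": 0,"wy": 0,"wz": 0,"hand": 0},{"tx": 1.8,"ty": -0.3,"tz": -4.5,"wx": 0,"wy": 0,"wz": 0,"hand": 0},{"tx": 2.4,"ty": -0.4,"tz": -6,"wx": 0,"wy": 0,"wz": 0,"hand": 0},{"tx": 3,"ty": -0.5,"tz": -7.5,"wx": 0,"wy": 0,"wz": 0,"hand": 0},{"tx": 3,"ty": -0.5,"tz": -9,"wx": 0,"wy": 0,"wz": 0,"hand": 0},{"tx": 3,"ty": -0.5,"tz": -10,"wx": 0,"wy": 0,"wz": 0,"hand": 0}]'

```text
t: 12.85
tool_pos: [0.4998, -0.1833, 0.1082]
eef_rot: [-1.57, 0.783, 2.973]
force: [1.2, -0.3, 0.2]
finger_gap: 0.0
```

Run:
```python
from workcell import manip
from scipy.spatial.transform import Rotation as R
s=manip.read_state(); print(s["t"],s["tool_pos"],s["joint_pos"],s["force"])
print(R.from_euler("xyz",s["eef_rot"]).as_matrix().round(3))
```

```text
12.85 [ 0.49977639 -0.18325712  0.10816308] [-0.75438868 -0.30545473  2.49156636  1.02089584  0.47475464  0.16410071] [ 1.16401322 -0.31215472  0.16705215]
[[-0.698  0.696 -0.168]
 [ 0.119 -0.119 -0.986]
 [-0.706 -0.708  0.   ]]
```

>>> send_rows --series '[{"tx": 0,"ty": 0,"tz": -1,"wx": 0,"wy": 0,"wz": 0,"hand": 0},{"tx": 0,"ty": 0,"tz": -2,"wx": 0,"wy": 0,"wz": 0,"hand": 0},{"tx": 0,"ty": 0,"tz": -3,"wx": 0,"wy": 0,"wz": 0,"hand": 0},{"tx": 0,"ty": 0,"tz": -4,"wx": 0,"wy": 0,"wz": 0,"hand": 0},{"tx": 0,"ty": 0,"tz": -4.5,"wx": 0,"wy": 0,"wz": 0,"hand": 0},{"tx": 0,"ty": 0,"tz": -4.5,"wx": 0,"wy": 0,"wz": 0,"hand": 0}]'

```text
t: 13.35
tool_pos: [0.4994, -0.1831, 0.0629]
eef_rot: [-1.572, 0.783, 2.971]
force: [-0.4, 0.3, 0.3]
finger_gap: -0.0001
```

Run:
```python
from workcell import manip, read_camera
import cv2,pickle
from scipy.spatial.transform import Rotation as R
d={n:read_camera(n) for n in ("wrist","side")}
pickle.dump(d,open("j.pkl","wb"))
cv2.imwrite("pics/j_w.png",d["wrist"]["image"])
cv2.imwrite("pics/j_s.png",cv2.resize(d["side"]["image"][150:290,220:380],None,fx=4,fy=4,interpolation=cv2.INTER_CUBIC))
s=manip.read_state(); print(s["t"],s["tool_pos"],s["joint_pos"],s["force"])
print(R.from_euler("xyz",s["eef_rot"]).as_matrix().round(3))
```

```text
13.45 [ 0.49946735 -0.18343766  0.06396405] [-0.75560122 -0.16128137  2.49719792  1.31432873  0.41553907 -0.15952889] [-0.25564871  0.49130483  0.15088805]
[[-0.697  0.696 -0.169]
 [ 0.12  -0.12  -0.986]
 [-0.707 -0.708  0.   ]]
```

View pics/j_w.png

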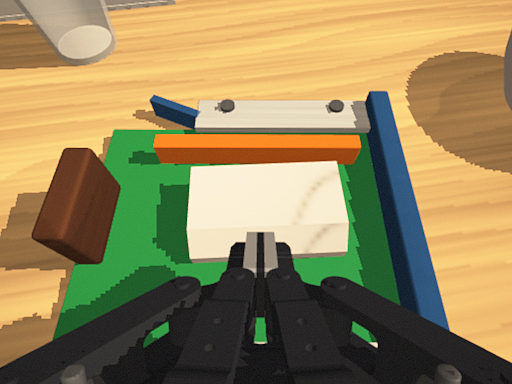

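View pics/j_s.png

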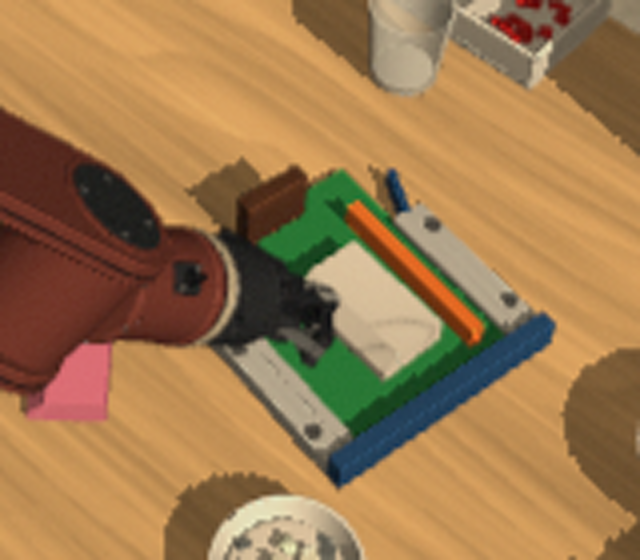

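The tip stands at the middle of the strip's bevelled side, at u≈260 with the strip spanning 187–348. I'll lower to the bevel's mid height, still clear of it.

>>> send_rows --series '[{"tx": 0,"ty": 0,"tz": -1,"wx": 0,"wy": 0,"wz": 0,"hand": 0},{"tx": 0,"ty": 0,"tz": -2,"wx": 0,"wy": 0,"wz": 0,"hand": 0},{"tx": 0,"ty": 0,"tz": -3,"wx": 0,"wy": 0,"wz": 0,"hand": 0},{"tx": 0,"ty": 0,"tz": -3.5,"wx": 0,"wy": 0,"wz": 0,"hand": 0},{"tx": 0,"ty": 0,"tz": -3.5,"wx": 0,"wy": 0,"wz": 0,"hand": 0}]'

```text
t: 13.87
tool_pos: [0.4986, -0.1832, 0.0282]
eef_rot: [-1.571, 0.784, 2.97]
force: [-0.6, 0.4, 0.2]
finger_gap: 0.0001
```

Run:
```python
from workcell import manip, read_camera
import cv2,pickle
d={n:read_camera(n) for n in ("wrist","side")}
cv2.imwrite("pics/k_w.png",d["wrist"]["image"])
cv2.imwrite("pics/k_s.png",cv2.resize(d["side"]["image"][150:290,220:380],None,fx=4,fy=4,interpolation=cv2.INTER_CUBIC))
s=manip.read_state(); print(s["t"],s["tool_pos"],s["joint_pos"],s["force"])
```

```text
13.9667 [ 0.49881625 -0.18347314  0.02906971] [-0.7566739  -0.03425441  2.49090384  1.59457074  0.40144152 -0.46422885] [ 0.13792983  0.09366569 -0.58491472]
```

View pics/k_w.png

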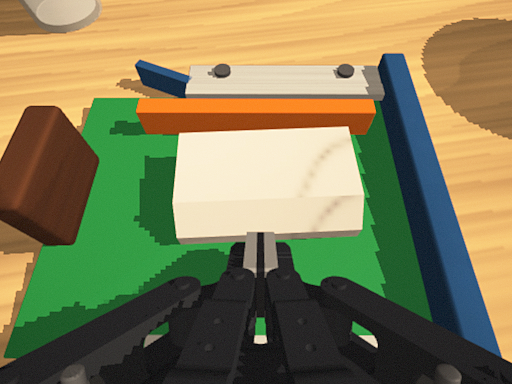

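View pics/k_s.png

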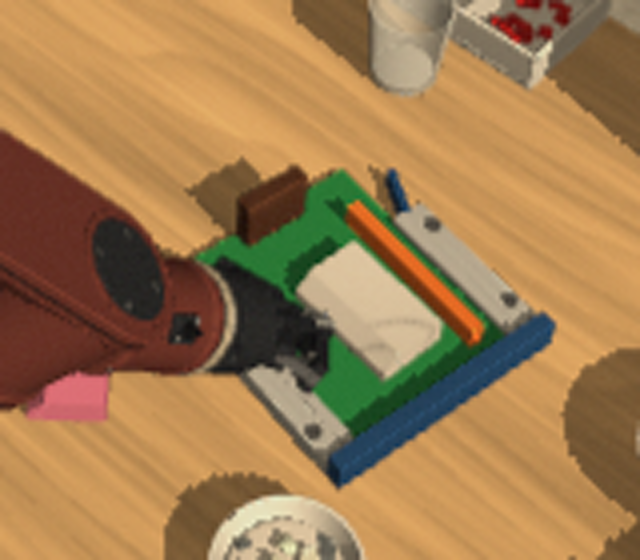

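>>> send_rows --series '[{"tx": 0.3,"ty": -0.05,"tz": 0,"wx": 0,"wy": 0,"wz": 0,"hand": 0},{"tx": 0.6,"ty": -0.1,"tz": 0,"wx": 0,"wy": 0,"wz": 0,"hand": 0},{"tx": 0.9,"ty": -0.16,"tz": 0,"wx": 0,"wy": 0,"wz": 0,"hand": 0},{"tx": 1.2,"ty": -0.21,"tz": 0,"wx": 0,"wy": 0,"wz": 0,"hand": 0},{"tx": 1.5,"ty": -0.26,"tz": 0,"wx": 0,"wy": 0,"wz": 0,"hand": 0},{"tx": 1.7,"ty": -0.3,"tz": 0,"wx": 0,"wy": 0,"wz": 0,"hand": 0}]'

```text
t: 14.47
tool_pos: [0.5155, -0.1863, 0.0286]
eef_rot: [-1.571, 0.785, 2.97]
force: [-0.1, 0.4, 0.8]
finger_gap: 0.0001
```

>>> send_rows --series '[{"tx": 0.15,"ty": -0.03,"tz": 0,"wx": 0,"wy": 0,"wz": 0,"hand": 0},{"tx": 0.3,"ty": -0.05,"tz": 0,"wx": 0,"wy": 0,"wz": 0,"hand": 0},{"tx": 0.45,"ty": -0.08,"tz": 0,"wx": 0,"wy": 0,"wz": 0,"hand": 0},{"tx": 0.6,"ty": -0.1,"tz": 0,"wx": 0,"wy": 0,"wz": 0,"hand": 0}]'

```text
t: 14.8
tool_pos: [0.5209, -0.1871, 0.0282]
eef_rot: [-1.571, 0.785, 2.969]
force: [-1.6, 0.6, 2.3]
finger_gap: 0.0002
```

Run:
```python
from workcell import manip, read_camera
import cv2,pickle
d={n:read_camera(n) for n in ("wrist",)}
cv2.imwrite("pics/l_w.png",d["wrist"]["image"])
s=manip.read_state(); print(s["t"],s["tool_pos"],s["joint_pos"],s["force"])
```

```text
14.85 [ 0.5211361  -0.18721181  0.02832862] [-0.71567072  0.02263178  2.43635949  1.63370849  0.37497836 -0.47144747] [-0.09856767 -0.16048603  0.27772169]
```

View pics/l_w.png

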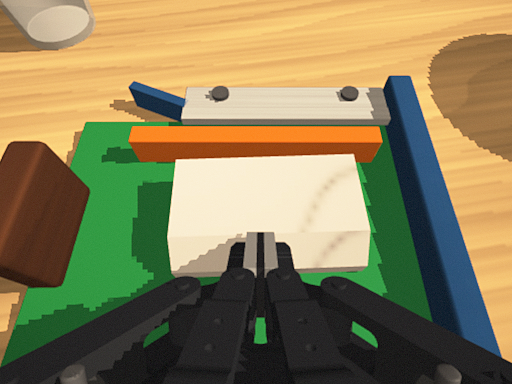

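Contact is starting. Pushing on toward the fence.

>>> send_rows --series '[{"tx": 0.15,"ty": -0.03,"tz": 0,"wx": 0,"wy": 0,"wz": 0,"hand": 0},{"tx": 0.3,"ty": -0.05,"tz": 0,"wx": 0,"wy": 0,"wz": 0,"hand": 0},{"tx": 0.45,"ty": -0.08,"tz": 0,"wx": 0,"wy": 0,"wz": 0,"hand": 0},{"tx": 0.6,"ty": -0.1,"tz": 0,"wx": 0,"wy": 0,"wz": 0,"hand": 0},{"tx": 0.75,"ty": -0.13,"tz": 0,"wx": 0,"wy": 0,"wz": 0,"hand": 0},{"tx": 0.9,"ty": -0.16,"tz": 0,"wx": 0,"wy": 0,"wz": 0,"hand": 0}]'

```text
t: 15.35
tool_pos: [0.53, -0.1888, 0.0283]
eef_rot: [-1.571, 0.785, 2.969]
force: [-2.6, -0.1, 2.1]
finger_gap: 0.0003
```

>>> send_rows --series '[{"tx": 0.1,"ty": -0.02,"tz": 0,"wx": 0,"wy": 0,"wz": 0,"hand": 0},{"tx": 0.2,"ty": -0.03,"tz": 0,"wx": 0,"wy": 0,"wz": 0,"hand": 0},{"tx": 0.3,"ty": -0.05,"tz": 0,"wx": 0,"wy": 0,"wz": 0,"hand": 0},{"tx": 0.4,"ty": -0.07,"tz": 0,"wx": 0,"wy": 0,"wz": 0,"hand": 0}]'

```text
t: 15.68
tool_pos: [0.5338, -0.1892, 0.0283]
eef_rot: [-1.571, 0.785, 2.969]
force: [-12.5, 2.8, 12.1]
finger_gap: -0.0001
```

Run:
```python
from workcell import manip, read_camera
import cv2,pickle
d={n:read_camera(n) for n in ("wrist",)}
cv2.imwrite("pics/m_w.png",d["wrist"]["image"])
s=manip.read_state(); print(s["t"],s["tool_pos"],s["joint_pos"],s["force"])
```

```text
15.7333 [ 0.53389475 -0.1892653   0.02828029] [-0.69498626  0.0520691   2.40555493  1.64807771  0.36209325 -0.46976697] [-4.60164257  1.3907274   5.23756655]
```

View pics/m_w.png

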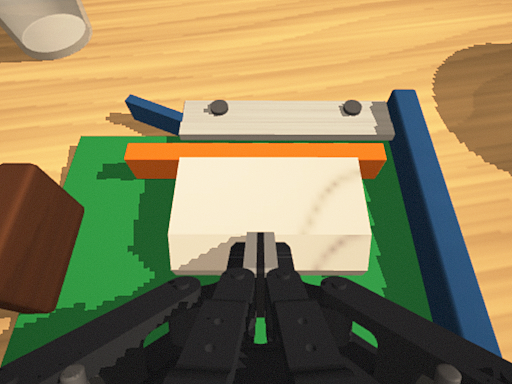

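The strip is now flush with the fence. I'll build the push to about 20 N, mostly toward the fence.

>>> send_rows --series '[{"tx": 0.1,"ty": -0.02,"tz": 0,"wx": 0,"wy": 0,"wz": 0,"hand": 0},{"tx": 0.2,"ty": -0.03,"tz": 0,"wx": 0,"wy": 0,"wz": 0,"hand": 0},{"tx": 0.2,"ty": -0.03,"tz": 0,"wx": 0,"wy": 0,"wz": 0,"hand": 0},{"tx": 0.2,"ty": -0.03,"tz": 0,"wx": 0,"wy": 0,"wz": 0,"hand": 0}]'

```text
t: 16.07
tool_pos: [0.5358, -0.1895, 0.0283]
eef_rot: [-1.571, 0.785, 2.969]
force: [-6.6, 2.3, 6.8]
finger_gap: -0.0002
```

>>> send_rows --series '[{"tx": 0.1,"ty": -0.02,"tz": 0,"wx": 0,"wy": 0,"wz": 0,"hand": 0},{"tx": 0.2,"ty": -0.03,"tz": 0,"wx": 0,"wy": 0,"wz": 0,"hand": 0},{"tx": 0.2,"ty": -0.03,"tz": 0,"wx": 0,"wy": 0,"wz": 0,"hand": 0},{"tx": 0.2,"ty": -0.03,"tz": 0,"wx": 0,"wy": 0,"wz": 0,"hand": 0}]'

```text
t: 16.4
tool_pos: [0.5375, -0.1897, 0.0282]
eef_rot: [-1.571, 0.785, 2.969]
force: [-13.9, 4.6, 12.9]
finger_gap: -0.0002
```

Run:
```python
from workcell import manip, read_camera
import cv2,pickle
d={n:read_camera(n) for n in ("wrist","side")}
pickle.dump(d,open("n.pkl","wb"))
cv2.imwrite("pics/n_w.png",d["wrist"]["image"])
cv2.imwrite("pics/n_s.png",cv2.resize(d["side"]["image"][150:290,220:380],None,fx=4,fy=4,interpolation=cv2.INTER_CUBIC))
s=manip.read_state(); print(s["t"],s["tool_pos"],s["joint_pos"],s["force"])
```

```text
16.5 [ 0.53747234 -0.18967931  0.02823455] [-0.68892568  0.0600091   2.39706306  1.65183582  0.35813284 -0.46888066] [-13.14142461   3.9900621   13.13456148]
```

View pics/n_w.png

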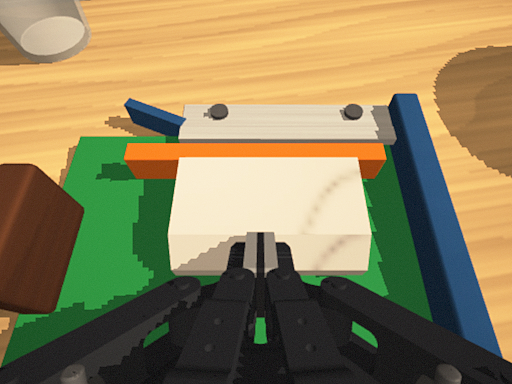

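View pics/n_s.png

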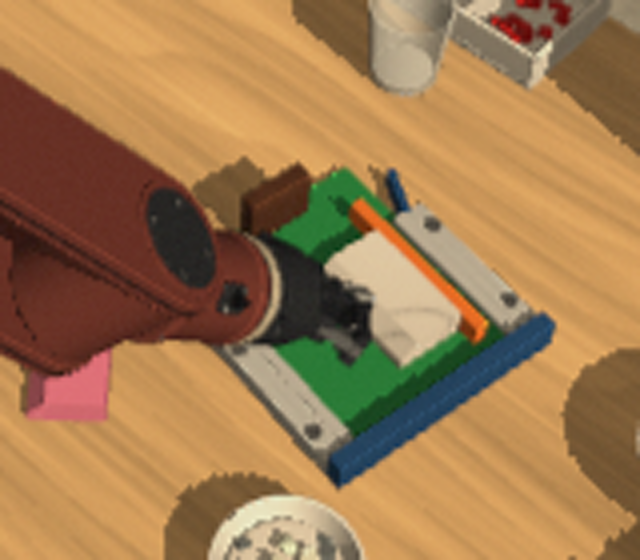

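Strip, fence and tray slid together through the tray's side play and are now against the rail. The force is 13.7 N toward the fence and 13.1 N down, so I'll bias it more toward the fence.

>>> send_rows --series '[{"tx": 0.06,"ty": -0.01,"tz": 0.03,"wx": 0,"wy": 0,"wz": 0,"hand": 0},{"tx": 0.12,"ty": -0.02,"tz": 0.06,"wx": 0,"wy": 0,"wz": 0,"hand": 0},{"tx": 0.12,"ty": -0.02,"tz": 0.06,"wx": 0,"wy": 0,"wz": 0,"hand": 0},{"tx": 0.12,"ty": -0.02,"tz": 0.06,"wx": 0,"wy": 0,"wz": 0,"hand": 0}]'

```text
t: 16.83
tool_pos: [0.5377, -0.1896, 0.0282]
eef_rot: [-1.571, 0.783, 2.969]
force: [-25.9, 5.1, 23.2]
finger_gap: -0.0004
```

>>> send_rows --series '[{"tx": -0.04,"ty": 0.01,"tz": 0.05,"wx": 0,"wy": 0,"wz": 0,"hand": 0},{"tx": -0.04,"ty": 0.01,"tz": 0.05,"wx": 0,"wy": 0,"wz": 0,"hand": 0},{"tx": -0.04,"ty": 0.01,"tz": 0.05,"wx": 0,"wy": 0,"wz": 0,"hand": 0}]'

```text
t: 17.08
tool_pos: [0.5384, -0.19, 0.0292]
eef_rot: [-1.571, 0.784, 2.969]
force: [-9.4, 1.2, 8.6]
finger_gap: -0.0002
```

>>> send_rows --series '[{"tx": 0.06,"ty": -0.01,"tz": 0.02,"wx": 0,"wy": 0,"wz": 0,"hand": 0},{"tx": 0.06,"ty": -0.01,"tz": 0.02,"wx": 0,"wy": 0,"wz": 0,"hand": 0},{"tx": 0.06,"ty": -0.01,"tz": 0.02,"wx": 0,"wy": 0,"wz": 0,"hand": 0},{"tx": 0.06,"ty": -0.01,"tz": 0.02,"wx": 0,"wy": 0,"wz": 0,"hand": 0}]'

```text
t: 17.42
tool_pos: [0.5385, -0.1901, 0.0292]
eef_rot: [-1.571, 0.784, 2.969]
force: [-17.8, 3.9, 14.9]
finger_gap: 0.0001
```

Run:
```python
from workcell import manip, read_camera
import cv2,pickle
s=manip.read_state(); print(s["t"],s["tool_pos"],s["force"])
d={n:read_camera(n) for n in ("wrist","side","top")}
for _ in range(10): read_camera("top")
s=manip.read_state(); print(s["t"],s["tool_pos"],s["force"],s["joint_velocities"].round(3))
d={n:read_camera(n) for n in ("wrist","side","top")}
pickle.dump(d,open("o.pkl","wb"))
```

```text
17.4167 [ 0.5385047  -0.19005637  0.02919526] [-17.83231172   3.87123005  14.8784157 ]
18.0667 [ 0.53852627 -0.19004421  0.02920903] [-17.1241708    3.00523746  13.14008899] [ 0.002 -0.    -0.     0.     0.     0.001]
```

Steady at about 17.4 N toward the fence and 13.1 N down. Now I'll check flushness, flatness and tray home.

Run:
```python
import pickle
from fit import *
d=pickle.load(open("o.pkl","rb")); c=d["wrist"]; im=c["image"]; hsv=cv2.cvtColor(im,cv2.COLOR_BGR2HSV)
a=np.radians(-9.91); ex=np.array([np.cos(a),np.sin(a)]); ey=np.array([-np.sin(a),np.cos(a)])
o=cv2.inRange(hsv,(4,170,60),(18,255,255)); o[:, :110]=0;o[:,400:]=0;o[:130]=0;o[190:]=0
w=cv2.inRange(hsv,(0,0,120),(180,75,255))
bot=[];top=[];ftop=[]
for u in range(185,352,3):
    r=np.where(w[145:230,u])[0]; top.append((u,r.min()+145-.5))
    f=np.where(o[:,u])[0]; ftop.append((u,f.min()-.5))
for n,p in (("strip far top edge z34",top),("fence far top edge z32",ftop)):
    L=line(c,p,.034 if n[0]=="s" else .032); print(n,L[0]@ex-560.8,L[0]@ey+76.5,np.degrees(np.arctan2(L[1][1],L[1][0])),L[2])
# top face height from depth
T=c["cam_to_world"];Z=c["range_z"];pts=[]
for u in range(190,345,4):
    for v in range(170,222,4):
        if Z[v,u]>0:
            oo,dd=ray(c,u,v); pts.append(oo+dd*Z[v,u])
P=np.array(pts)*1000; A=np.c_[P[:,:2]@ex-560.8,P[:,:2]@ey+76.5,np.ones(len(P))]
s,res,_,_=np.linalg.lstsq(A,P[:,2],rcond=None); print("top plane z mean",P[:,2].mean(),"slopes deg",np.degrees(s[:2]),"rms",np.sqrt(np.mean((A@s-P[:,2])**2)))
cv2.imwrite("pics/o_w.png",cv2.resize(im[80:300,60:460],None,fx=2,fy=2,interpolation=cv2.INTER_CUBIC))
cv2.imwrite("pics/o_s.png",cv2.resize(d["side"]["image"][160:280,270:370],None,fx=5,fy=5,interpolation=cv2.INTER_CUBIC))
```

```text
strip far top edge z34 52.826609596181925 -25.259922644768395 80.07576 1.7988752e-05
fence far top edge z32 64.09522486123194 -26.251608219304643 80.06947 0.11677658
top plane z mean 33.80157930204908 slopes deg [-0.41513293  0.06279671] rms 0.576943469618324
```

View pics/o_w.png

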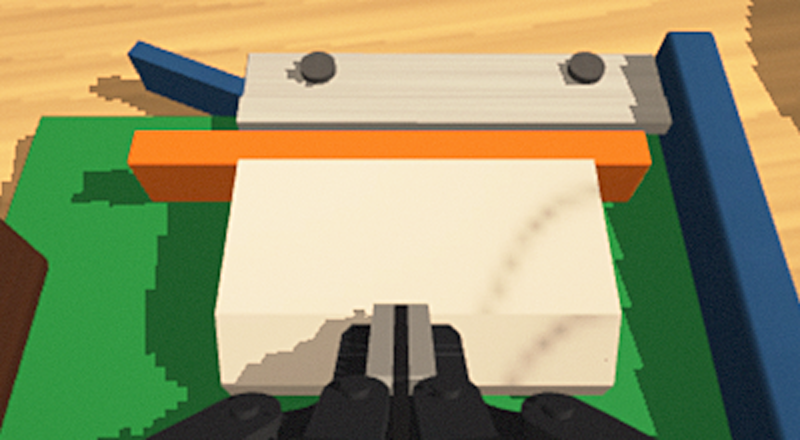

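View pics/o_s.png

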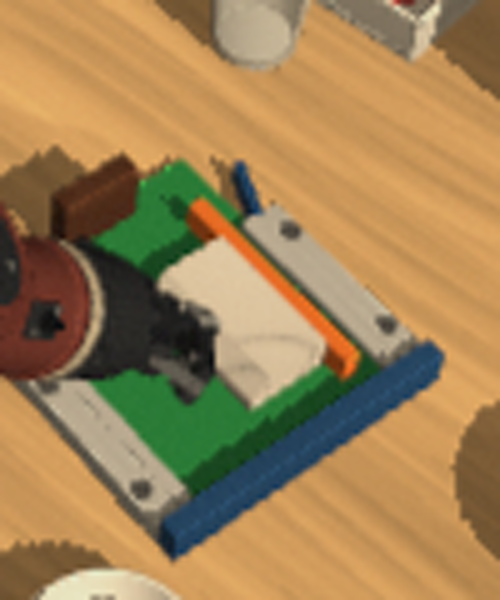

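Run:
```python
import pickle
from fit import *
c=pickle.load(open("o.pkl","rb"))["wrist"]; hsv=cv2.cvtColor(c["image"],cv2.COLOR_BGR2HSV)
a=np.radians(-9.91); ey=np.array([-np.sin(a),np.cos(a)])
o=cv2.inRange(hsv,(4,200,170),(18,255,255)); b=cv2.inRange(hsv,(100,90,40),(125,255,255))
for v in (150,155,158):
    r=np.where(o[v,110:400])[0]+110; q=np.where(b[v,380:])[0]+380
    f=lambda u,z: plane(c,u,v,z)[:2]@ey*1000+76.5
    print(v,"fence ends y",f(r.min()-.5,.032),f(r.max()+.5,.032),"block far/right edge z30",f(q.max()+.5,.03),"near blue",f(q.min()-.5,.01))
from workcell import manip; s=manip.read_state(); print(s["t"],s["force"],s["tool_pos"])
```

```text
150 fence ends y 60.40331030465632 -88.65823566856969 block far/right edge z30 -118.94422932576688 near blue -104.45644792657467
155 fence ends y 60.24969353484565 -89.1497748714117 block far/right edge z30 -119.16964458148297 near blue -104.31273259394297
158 fence ends y 60.38783694897792 -88.75575809246223 block far/right edge z30 -119.18733285081157 near blue -103.83474542957455
18.2167 [-17.79579296   3.44911935  14.49019265] [ 0.53851223 -0.19002946  0.02917994]
```

The tray is home: the fence end is about 15 mm from the stop face, as designed. The push is steady, so I'm handing in.

```bash
python3 -c "
from workcell import manip
print(manip.finish_job()); s=manip.read_state(); print(s['t'],s['force'])"
```

```text
the job is handed in; nothing more can be done
None
the job is handed in; nothing more can be done
```

I slid the tray home into the holder, let go of the handle, then pushed the strip into place with closed fingers tilted 45° into its bevel. I handed the job in at about 18.2 s, still pressing.

**Last checks:**
- **Push:** it held steady at about 18 N toward the fence and 14 N down. It reached about 35 N in total for a moment while I adjusted it.
- **Flush with the fence:** the strip and fence edges were parallel to about 0.01°, and no gap was visible.
- **Flat on the floor:** the strip's top measured 33.8 mm up (34 mm expected). It showed a 0.4° slope, which I took as depth noise (about 0.6 mm).
- **Tray home:** the fence end measured about 15.4 mm from the stop face, against a nominal 15 mm.

**Disagreements:**
- One wrist view read about 2 mm off sideways, so I set the final seating by contact force instead.
- During the push the tray shifted sideways through its play in the holder, towards the +x rail.

I saw no bystander move in the pictures, but I did not measure them at the end.

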